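# Pull-check a pressed-in pin in its check nest

### The job

Check that the slanted pin in the housing is retained: swing the toggle clamp's handle over so that its pad bears on the housing, then tug the spring sleeve on the pin straight out along its axis to about 12 N (10 mm of its spring; never more than 15 mm), hold it there for about a second and a half, and let it go fully back home with the clamp still on. Then swing the clamp open again to its stop; leave the housing seated in its nest, the sleeve home, and the neighbouring things alone.

Things in the scene. Friction and masses are not known exactly. Their poses are not given: they have to be found in the camera images.
- nest: Fixed aluminium check nest, plate 215 x 175 x 15 mm on the table. Origin on the table under the middle of the place for the housing; nest x points from the slanted sleeve towards the clamp, z up. Dark rails 12 mm high above the plate locate the housing (about 1.5 mm play). Two clamp cheeks stand at x = 70 to 101, y = +-20 mm, up to 85 mm high.
- camera_lens (a point): Centre of the underside of a fixed camera barrel over the housing: black tube 26 mm wide and 20 mm long, then white, 32 mm wide, up to a beam (18 mm wide, 182 to 200 mm above the table) that runs to an 18 mm post at nest x = -20, y = 100 mm. It leaves no room for a gripper upright over the sleeve: come along the sleeve's own slant.
- housing_center (a point): Centre of the loose steel housing block, 71 x 61 x 45 mm, 0.6 kg, lying in the nest on its 15 mm plate, axes like the nest's. A round boss, 28 mm wide, rises from its near top edge, leaning 35 degrees (0.61 rad) from vertical towards nest -x. Unclamped, a tug lifts it.
- sleeve_grip (a point): Centre of the spring sleeve, an aluminium cylinder 24 mm wide and 38 mm long (+-19 mm along its axis) on the pressed-in pin. Its z axis points out along the pin, 35 degrees from vertical towards nest -x; its y axis is level and parallel to nest y. The boss's end is 8 mm below the sleeve's lower end when home. It moves only along z; grip it across y with the fingers along -z.
- sleeve (a joint): How far the sleeve is drawn out along the pin (m): 0 home, stop at 0.018. Spring 1.2 N per mm from zero, so 0.010 is 12 N; it springs back by itself.
- pin (a joint): How far the pressed-in pin has come out of its boss (m): 0 seated. It is held by about 45 N.
- clamp_hinge (a point): On the hinge axis of the toggle clamp, 75 mm above the table at nest x = 85 mm; the axis is nest y.
- clamp_grip (a point): Centre of the clamp's black handle grip, 18 x 18 mm in section and 70 mm long, 85 mm from the hinge; its z axis points along the handle away from the hinge, its y axis is the hinge axis. The handle ends 120 mm from the hinge. The grip stands upright when clamped; open, it leans 0.95 rad towards nest +x. Grip it across y from above: it can turn between the pads while carried round the hinge.
- clamp_pad (a point): Underside of the rubber pad (16 mm) at the end of the clamp's 72 mm steel arm, at right angles to the handle.
- clamp (a joint): Clamp angle (rad): 0 fully open at its stop (start), about 0.95 clamped (pad on housing). A spring link drives it to whichever end is nearer (centre at 0.45, about 1 N m near either end); damping 0.5 N m s. Leaving either end takes about 12 N at the grip.
- spare: Bystander: a second steel housing, 71 x 61 x 45 mm with the same slanted boss and a bare pin, standing on the table beside the nest. Origin under its centre. Leave alone.
- ring_gauge: Bystander: loose steel ring gauge, 64 mm wide, 22 mm high, lying beside the nest; origin under its centre. Leave alone.
- v_block: Bystander: loose dark steel V-block, 60 x 50 x 40 mm; origin under its centre. Leave alone.
- plug_gauge: Bystander: loose steel plug gauge, 120 mm long, 18 mm thick, lying flat; origin under its centre. Leave alone.

How it is judged:
On the way, in this order (a step that is already met when the one before it is completed fails the run):
1. the clamp is swung over and its pad bears on the housing (value of joint clamp above 0.87 rad and contact force between clamp and housing above 3 N), for 0.2 s.
2. with the clamp on, the sleeve is held drawn out 7.5 to 12.5 mm (9 to 15 N) for 1 s (value of joint clamp above 0.87 rad and value of joint sleeve between 0.0075 and 0.0125 m), for 1 s.
3. the sleeve is back home and let go, the clamp still on (value of joint clamp above 0.87 rad and value of joint sleeve below 0.002 m and contact force between the fingers and sleeve below 0.1 N), for 0.2 s.
At the end, for the whole second after the job is handed in: The clamp stands open (within 0.07 rad of its stop) and still, the sleeve is home and the pin seated (each within 2 mm), and the housing rests flat in its nest (centre within 5 mm of the nest's middle, less than 3.5 mm high, tilted under 0.05 rad) (value of joint clamp below 0.07 rad and value of joint each of sleeve, pin below 0.002 m and horizontal distance between housing_center and nest below 0.005 m and z of housing_center in the frame of nest below 0.041 m and angle between housing_center's own z axis and vertical below 0.05 rad and linear speed of housing below 0.01 m/s and velocity of joint clamp below 0.05 rad/s); the robot touches nothing.
It fails at once if the sleeve drawn out more than 15 mm (18 N) (value of joint sleeve above 0.015 m).
It fails at once if the pin drawn out of the housing more than 3 mm (value of joint pin above 0.003 m).
It fails at once if the housing lifted more than 8 mm in its nest (z of housing_center in the frame of nest above 0.0455 m).
It fails at once if a neighbouring thing moved more than 20 mm (distance of any of spare, ring_gauge, v_block, plug_gauge from where it was at the start of the episode above 0.02 m).
It also fails if it takes over 58 s, if anything falls off the work surface, if the arm or the gripper's body presses on something with over 40 N, if the wrist force passes 120 N, or if a joint passes its speed limit or range.

### The arm

A 6-joint arm with a two-finger parallel gripper is mounted at the origin on the work surface. World frame = base frame: x ahead of the robot, y to its left, z up, the work surface at z = 0. Lengths are in m, angles in rad, forces in N, time in s.
With the tool pointing down it reaches from about 0.3 to 1 m from the base axis. Payload 5.1 kg.
Tool frame: the origin (TCP) lies at the very end of the fingers, on their centre line; the grasp point (between the pads) lies 19 mm behind it; z points along the fingers, y is the line along which they close (so a half turn about z gives the same grasp; the last joint's range is limited). The gripper opens to 95 mm and grips with 3 to 60 N. Pads are 20 mm wide; open, the fingers measure 119 mm over their backs; the gripper's body (75 mm by 180 mm) begins 59 mm behind the grasp point.
Start: joints at [1.204, 0.124, 1.65, -0, 1.367, -0.083], TCP at [0.182, 0.624, 0.215] pointing down, gripper open.
Joint ranges: [-2.61, 2.61], [-1.02, 2.33], [0.03, 2.71], [-1.35, 4.49], [0.32, 2.68], [-2.91, 2.91]. Speed limits (rad/s): [2.57, 2.57, 3.14, 3.14, 3.14, 3.14].

### API

Orientations are given as [roll, pitch, yaw] about the fixed x, y, z axes, in that order (R = Rz(yaw) Ry(pitch) Rx(roll)).
In Python, from station import arm gives the robot as it stands.
- The arm moves only by the tool play_rows, never from a script. Its argument "deltas" is a list of rows, each an object of numbers: "jaw": the opening in per cent of the stroke, from 0 (shut) to 100 (fully open); "tx", "ty", "tz": the shift along the tool's x, y, z in cm; "wx", "wy", "wz": the turn, a rotation vector about the tool's x, y, z in rad. A call has 1 to 8 rows; each row shifts and turns the commanded pose from where the row before left it, along the tool's axes as they then stand; what a row does not reach is not made up. A row lasts 1/8 s, in which the tool goes at most 62.5 mm and 10.7 degrees, less where a joint would pass 70% of its speed; a pose out of reach is approached as far as the arm can. A call with a gripper value outside its range is refused whole. The fingers move at their own pace and stop on an object; "grip_force" is the grip in N (left out, the last holds). Time passes only in rows, so rows that do not move let the fingers close. It gives the time, the measured TCP pose, the force, the opening and the grip force at its end, in the units of the state.
- arm.get_obs(): the state, without advancing time (a new reading comes with each control period).
- arm.get_image(name): name is "side" or "top" or "wrist"; returns a dict with "pixels" (384x512x3 uint8, blue, green, red), "intrinsics" (3x3 intrinsics, pixels), "extrinsics" (4x4, takes a point from camera to world coordinates); the wrist camera has in their place "tool_from_camera" (4x4, takes a point from camera to tool coordinates, whose origin is the TCP and whose axes are the flange's). Camera axes: x right, y up, looking along -z (the intrinsics and any distortion apply to the point x, -y, -z); pixel columns grow to the right and rows downward; lengths in m; the calibration is good to about 2 mm. A picture is of the moment at which its call begins: read the wrist's pose just before it. There is no depth.
- arm.finish_job(): hands the job in; it is judged then, once.
Trained networks look in a picture, given as the dict that the camera call returned (one of the last four; its "shot" number tells which), for a name from the list of things; names that differ only in an ending like _2 or _b are one class to them, and where a whole thing is asked for, a point or a joint stands for the part that bears it (a point fixed in the world has none). Each returns a list of dicts, best first, with "confidence" (0 to 1); they miss things now and then, are a little off and sometimes report something else, mostly with a low value. They report only what shows in the picture. A call takes as long as a camera call.
- arm.look_for(name, picture): "bbox" ([centre column, centre row, width, height] in pixels, round what is visible of it).
- arm.regions_of(name, picture): "mask" (384x512 bool, what is visible of it) and "bbox" ([centre column, centre row, width, height] in pixels, round what is visible of it).
- arm.place_of(name, picture): "position" ([column, row] in pixels: a listed point, or the origin of a listed thing).
The state is a dict: "t": time; "joint_pos": joint angles; "dq": joint speeds; "tau": joint torques, N m; "tool_pos": TCP position; "tcp_rot": TCP orientation; "ft_force": force on the tool from outside, world axes, zero at the start; "ft_torque": the same for the moment, N m; "opening": finger opening in m; "grip_force": force on a finger pad.
Only numpy, scipy, OpenCV 4.12 (cv2) and the standard library are available. Lean on these libraries where they do the work, as an engineer would, in place of code of your own. Each camera call takes 0.05 s, during which the arm holds its last target. There are 200 camera calls.

## Working session

There is one attempt and no reset: what is moved stays moved. The work goes in short steps, Python scripts to look and compute and a tool call to move; the robot and the scene stay as the last step left them, time stands still between calls to the robot, and variables do not carry over. Pictures are saved under pics/ and viewed, at most 10 in all, crops included, and the job is handed in when it is done.

Besides the shell and the picture viewer there is one more tool, called after "Request:" as a command line: name --argument value ..., lists and objects as JSON in quotes. play_rows: Moves the arm, as the interface text tells. Its arguments: {"type":"object","properties":{"deltas":{"type":"array","items":{"type":"object","properties":{"jaw":{"type":"number"},"tx":{"type":"number"},"ty":{"type":"number"},"tz":{"type":"number"},"wx":{"type":"number"},"wy":{"type":"number"},"wz":{"type":"number"}}}},"grip_force":{"type":"number"}},"required":["deltas"]}

```bash
ls; mkdir -p pics; cat > h.py <<'E'
import numpy as np,cv2
from scipy.spatial.transform import Rotation as R
from scipy.optimize import least_squares
from station import arm
def ray(p,K,E):
    q=np.linalg.inv(K)@[p[0],p[1],1]
    d=np.array([q[0],-q[1],-q[2]]); d=E[:3,:3]@d
    return E[:3,3],d/np.linalg.norm(d)
def ext(im,obs=None):
    if 'extrinsics' in im: return np.array(im['extrinsics'])
    T=np.eye(4);T[:3,:3]=R.from_euler('xyz',obs['tcp_rot']).as_matrix();T[:3,3]=obs['tool_pos']
    return T@np.array(im['tool_from_camera'])
def tri(rays):
    A=np.zeros((3,3));b=np.zeros(3)
    for o,d in rays:
        P=np.eye(3)-np.outer(d,d);A+=P;b+=P@o
    x=np.linalg.solve(A,b)
    return x,[float(np.linalg.norm((np.eye(3)-np.outer(d,d))@(x-o))) for o,d in rays]
def onz(r,z):
    o,d=r;return o+d*(z-o[2])/d[2]
def goal(P,Rm):
    "delta in tool axes (cm, rotvec)"
    o=arm.get_obs();R0=R.from_euler('xyz',o['tcp_rot'])
    print('t',round(o['t'],2),'pos',np.round(o['tool_pos'],4),'shift cm',np.round(100*R0.inv().apply(np.array(P)-o['tool_pos']),2),'rv',np.round((R0.inv()*R.from_matrix(Rm)).as_rotvec(),3))
E
python3 - <<'E'
from h import *
o=arm.get_obs();print(o)
for n in('side','top','wrist'):
    im=arm.get_image(n);E=ext(im,o);K=np.array(im['intrinsics'])
    cv2.imwrite(f'pics/{n}0.png',im['pixels']);print(n,[k for k in im],np.round(E,3).tolist(),K.tolist())
    for k in ['nest','camera_lens','housing_center','sleeve_grip','clamp_hinge','clamp_grip','clamp_pad','spare','ring_gauge','v_block','plug_gauge']:
        r=arm.place_of(k,im)
        print(k,[(np.round(a['position'],1).tolist(),round(a['confidence'],2),np.round(onz(ray(a['position'],K,E),0),3).tolist()[:2]) for a in r[:3]])
E
```

```text
pics
{'t': 0.0, 'joint_pos': array([ 1.20437677e+00,  1.24458470e-01,  1.65166080e+00,  9.15283911e-06,
        1.36748462e+00, -8.25931333e-02]), 'dq': array([-9.58466847e-04, -5.75394963e-05,  2.76873353e-03, -9.60322825e-04,
        1.52591199e-03, -8.10555603e-05]), 'tau': array([ 1.90423438e-03, -4.17610860e+01, -3.59929311e+01,  7.75578688e-02,
        4.93805192e-02, -1.58635648e-04]), 'tool_pos': array([0.18181318, 0.62339363, 0.21342503]), 'tcp_rot': array([-3.13958901e+00, -1.74855568e-04,  2.85776420e+00]), 'ft_force': array([-0.05004194,  0.36163722, -0.40561158]), 'ft_torque': array([ 0.00779532, -0.0266923 , -0.01678049]), 'grip_force': 0.0, 'opening': 0.09539709744224269}
side ['pixels', 'intrinsics', 'extrinsics', 'shot'] [[0.792, 0.291, -0.536, -0.03], [-0.609, 0.413, -0.677, -0.658], [0.025, 0.863, 0.505, 0.664], [0.0, 0.0, 0.0, 1.0]] [[400.4641198984583, 0.0, 249.11112083614188], [0.0, 400.4641198984583, 200.65626279906178], [0.0, 0.0, 1.0]]
nest [([354.4, 315.5], 0.64, [0.559, -0.304]), ([304.0, 279.5], 0.59, [0.551, -0.153])]
camera_lens [([314.0, 239.7], 0.76, [
[... 1221 characters left out ...]
 [0.717, -0.084])]
clamp_pad [([354.0, 208.5], 0.94, [0.611, -0.163])]
spare [([402.4, 234.1], 0.58, [0.569, -0.299])]
ring_gauge [([386.7, 198.7], 0.75, [0.656, -0.246])]
v_block [([275.2, 229.9], 0.59, [0.511, 0.034])]
plug_gauge [([142.3, 245.9], 0.51, [0.398, 0.37])]
wrist ['pixels', 'intrinsics', 'tool_from_camera', 'shot'] [[0.28, -0.921, -0.271, 0.105], [0.96, 0.268, 0.08, 0.646], [-0.001, -0.282, 0.959, 0.384], [0.0, 0.0, 0.0, 1.0]] [[301.7486242635171, 0.0, 253.89814797134025], [0.0, 301.7486242635171, 191.91894754003377], [0.0, 0.0, 1.0]]
nest []
camera_lens []
housing_center []
sleeve_grip []
clamp_hinge []
clamp_grip []
clamp_pad []
spare []
ring_gauge []
v_block []
plug_gauge []
```

```bash
python3 - <<'E'
from h import *
a=cv2.imread('pics/side0.png')[150:350,200:440];b=cv2.imread('pics/top0.png')[130:290,260:452]
cv2.imwrite('pics/c.png',np.vstack([cv2.resize(a,(360,300)),cv2.resize(b,(360,300))]) if 0 else np.hstack([cv2.resize(a,(400,334)),cv2.resize(b,(400,334))]))
cv2.imwrite('pics/s1.png',cv2.resize(a,(720,600),interpolation=2))
cv2.imwrite('pics/t1.png',cv2.resize(b,(720,600),interpolation=2))
E
```

```text
(no output)
```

View pics/s1.png

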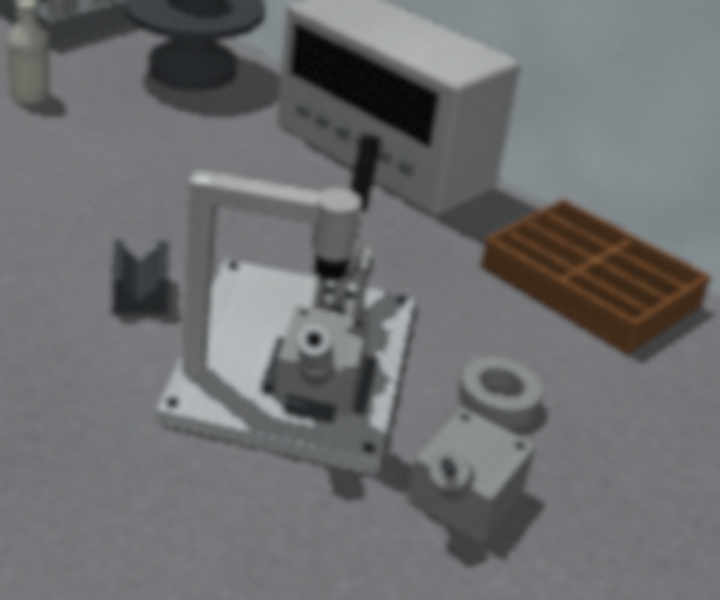

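View pics/t1.png

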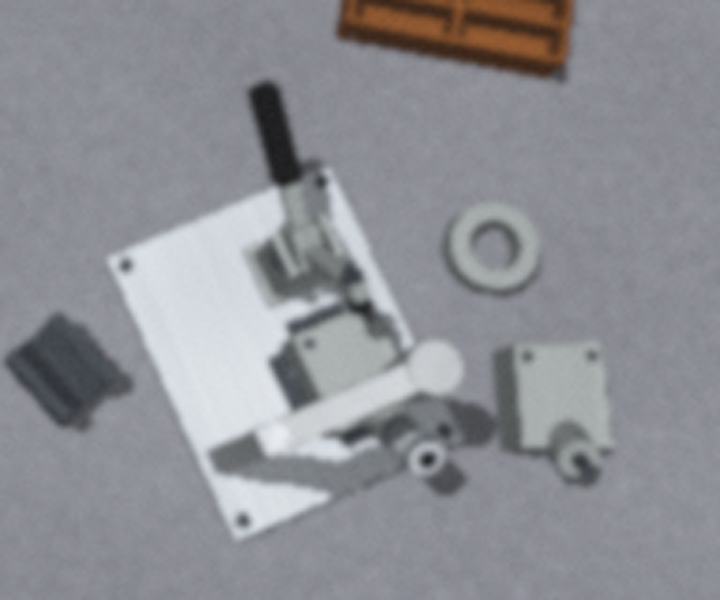

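```bash
cat > fit.py <<'E'
from h import *
cams={}
o=arm.get_obs()
for n in('side','top'):
    im=arm.get_image(n);cams[n]=(np.array(im['intrinsics']),ext(im))
def proj(P,c):
    K,E=cams[c];q=E[:3,:3].T@(P-E[:3,3]);return np.array([K[0,2]+K[0,0]*q[0]/-q[2],K[1,2]-K[1,1]*q[1]/-q[2]])
s,c=np.sin(.95),np.cos(.95)
H=np.array([.085,0,.075])
T=lambda u,v:(260+u/3.75,130+v/3.75)
S=lambda u,v:(200+u/3,150+v/3)
pts=[('hc',(0,0,.0375),'side',(308.7,269)),('hc',(0,0,.0375),'top',(352.5,228.2)),
('cg',H+[.085*s,0,.085*c],'side',(321.4,208.4)),('cg',H+[.085*s,0,.085*c],'top',(331.6,166)),
('end',H+[.12*s,0,.12*c],'top',T(265,86)),('end',H+[.12*s,0,.12*c],'side',S(370,137)),
('hinge',H,'top',T(310,225)),('nest',(0,0,0),'top',(348.2,230)),('nest',(0,0,0),'side',(304,279.5))]
L,W=.1075,.0875
pl=[((L,W),'top',T(108,258)),((L,-W),'top',T(330,165)),((-L,W),'top',T(240,540)),
((-L,W),'side',S(160,408)),((L,-W),'side',S(415,298)),((-L,-W),'side',S(382,463)),((L,W),'side',S(224,262))]
def Rz(a):return R.from_euler('z',a).as_matrix()
def res(x,names=False):
    r=[];N=np.array([x[0],x[1],0])
    for n,p,cm,uv in pts: r.append(proj(N+Rz(x[2])@np.array(p),cm)-uv)
    for (a,b),cm,uv in pl: r.append(proj(N+Rz(x[2])@np.array([a+x[3],b+x[4],.015]),cm)-uv)
    return np.array(r) if names else np.ravel(r)
f=least_squares(res,[.55,-.155,.4,0,0],loss='soft_l1',f_scale=2)
x=f.x;print(np.round(x,4));print(np.round(res(x,True),1).tolist())
# sleeve
for a,b in[((304.2,266),(370.8,251.1)),(S(314,338),T(428,459))]:
    X,e=tri([ray(a,*cams['side']),ray(b,*cams['top'])])
    print('sleeve nest frame',np.round(Rz(x[2]).T@(X-[x[0],x[1],0]),4),e)
X,e=tri([ray((314,239.7),*cams['side']),ray((366.9,231.5),*cams['top'])])
print('lens',np.round(Rz(x[2]).T@(X-[x[0],x[1],0]),4),e)
E
python3 fit.py
```

```text
[ 0.5511 -0.1584  0.6117  0.0299  0.0259]
[[-1.5, -0.1], [0.1, -0.2], [-0.5, -1.5], [1.8, -0.8], [-0.8, -0.8], [0.1, -0.6], [-1.3, 5.2], [0.9, -0.2], [1.7, 1.3], [0.8, 0.0], [0.3, -0.2], [0.2, 0.3], [-0.8, 0.4], [-0.1, -0.6], [-0.1, -0.4], [0.3, -1.1]]
sleeve nest frame [-0.0669  0.0015  0.0983] [0.0010202397608134039, 0.0010202397608134132]
sleeve nest frame [-0.072   0.0004  0.1119] [0.0005596262751502662, 0.0005596262751504593]
lens [-0.0199 -0.0035  0.137 ] [0.005797084369038622, 0.005797084369038795]
```

Request:
play_rows --deltas '[{"tx": -3.9, "ty": -3.55, "tz": -0.7}, {"tx": -3.9, "ty": -3.55, "tz": -0.7}, {"tx": -3.9, "ty": -3.55, "tz": -0.7}, {"tx": -3.9, "ty": -3.55, "tz": -0.7}, {"tx": -3.9, "ty": -3.55, "tz": -0.7}, {"tx": -3.9, "ty": -3.55, "tz": -0.7}, {"tx": -3.9, "ty": -3.55, "tz": -0.7}, {"tx": -3.9, "ty": -3.55, "tz": -0.7}]'

```text
$.deltas[0]: bad value
```

Request:
play_rows --deltas '[{"tx": -3.9, "ty": -3.55, "tz": -0.7}, {"tx": -3.9, "ty": -3.55, "tz": -0.7}, {"tx": -3.9, "ty": -3.55, "tz": -0.7}, {"tx": -3.9, "ty": -3.55, "tz": -0.7}, {"tx": -3.9, "ty": -3.55, "tz": -0.7}, {"tx": -3.9, "ty": -3.55, "tz": -0.7}, {"tx": -3.9, "ty": -3.55, "tz": -0.7}, {"tx": -3.9, "ty": -3.55, "tz": -0.7}]'

```text
$.deltas[0]: bad value
```

Request:
play_rows --deltas '[{"wz": 0.18}, {"wz": 0.18}, {"wz": 0.18}, {"wz": 0.18}, {"wz": 0.18}, {"wz": 0.18}, {"wz": 0.18}, {"wz": 0.18}]'

```text
$.deltas[0]: bad value
```

Request:
play_rows --deltas '[{"wz": 0.18}, {"wz": 0.18}, {"wz": 0.18}, {"wz": 0.18}, {"wz": 0.09}]'

```text
$.deltas[0]: bad value
```

Request:
play_rows --deltas '[{"jaw": 100, "tx": -3.9, "ty": -3.55, "tz": -0.7, "wx": 0, "wy": 0, "wz": 0}, {"jaw": 100, "tx": -3.9, "ty": -3.55, "tz": -0.7, "wx": 0, "wy": 0, "wz": 0}, {"jaw": 100, "tx": -3.9, "ty": -3.55, "tz": -0.7, "wx": 0, "wy": 0, "wz": 0}, {"jaw": 100, "tx": -3.9, "ty": -3.55, "tz": -0.7, "wx": 0, "wy": 0, "wz": 0}]'

```text
t: 2.4
tool_pos: [0.2927, 0.4426, 0.243]
tcp_rot: [3.141, 0.0, 2.858]
ft_force: [0.0, 0.9, -0.1]
opening: 0.095
grip_force: 0.0
```

Request:
play_rows --deltas '[{"jaw": 100, "tx": -3.9, "ty": -3.55, "tz": -0.7, "wx": 0, "wy": 0, "wz": 0}, {"jaw": 100, "tx": -3.9, "ty": -3.55, "tz": -0.7, "wx": 0, "wy": 0, "wz": 0}, {"jaw": 100, "tx": -3.9, "ty": -3.55, "tz": -0.7, "wx": 0, "wy": 0, "wz": 0}, {"jaw": 100, "tx": -3.9, "ty": -3.55, "tz": -0.7, "wx": 0, "wy": 0, "wz": 0}, {"jaw": 100, "tx": -3.9, "ty": -3.55, "tz": -0.7, "wx": 0, "wy": 0, "wz": 0}, {"jaw": 100, "tx": -3.9, "ty": -3.55, "tz": -0.7, "wx": 0, "wy": 0, "wz": 0}, {"jaw": 100, "tx": -3.9, "ty": -3.55, "tz": -0.7, "wx": 0, "wy": 0, "wz": 0}, {"jaw": 100, "tx": -3.9, "ty": -3.55, "tz": -0.7, "wx": 0, "wy": 0, "wz": 0}]'

```text
t: 3.4
tool_pos: [0.5127, 0.0823, 0.2992]
tcp_rot: [3.141, 0.001, 2.858]
ft_force: [0.3, 0.3, -1.2]
opening: 0.0951
grip_force: 0.0
```

Request:
play_rows --deltas '[{"jaw": 100, "tx": -3.9, "ty": -3.55, "tz": -0.7, "wx": 0, "wy": 0, "wz": 0}, {"jaw": 100, "tx": -3.9, "ty": -3.55, "tz": -0.7, "wx": 0, "wy": 0, "wz": 0}, {"jaw": 100, "tx": -3.9, "ty": -3.55, "tz": -0.7, "wx": 0, "wy": 0, "wz": 0}, {"jaw": 100, "tx": -3.9, "ty": -3.55, "tz": -0.7, "wx": 0, "wy": 0, "wz": 0}, {"jaw": 100, "tx": 0, "ty": 0, "tz": 0, "wx": 0, "wy": 0, "wz": 0.18}, {"jaw": 100, "tx": 0, "ty": 0, "tz": 0, "wx": 0, "wy": 0, "wz": 0.18}, {"jaw": 100, "tx": 0, "ty": 0, "tz": 0, "wx": 0, "wy": 0, "wz": 0.18}, {"jaw": 100, "tx": 0, "ty": 0, "tz": 0, "wx": 0, "wy": 0, "wz": 0.18}]'

```text
t: 4.4
tool_pos: [0.622, -0.0961, 0.3267]
tcp_rot: [3.142, -0.0, 2.132]
ft_force: [0.4, -1.3, -0.4]
opening: 0.0952
grip_force: 0.0
```

Request:
play_rows --deltas '[{"jaw": 60, "tx": 0, "ty": 0, "tz": 0, "wx": 0, "wy": 0, "wz": 0.18}, {"jaw": 60, "tx": 0, "ty": 0, "tz": 0, "wx": 0, "wy": 0, "wz": 0.18}, {"jaw": 60, "tx": 0, "ty": 0, "tz": 0, "wx": 0, "wy": 0, "wz": 0.18}, {"jaw": 60, "tx": 0, "ty": 0, "tz": 0, "wx": 0, "wy": 0, "wz": 0.18}, {"jaw": 60, "tx": 0, "ty": 0, "tz": 0, "wx": 0, "wy": 0, "wz": 0.18}, {"jaw": 60, "tx": 0, "ty": 0, "tz": 0, "wx": 0, "wy": 0, "wz": 0.18}, {"jaw": 60, "tx": 0, "ty": 0, "tz": 0, "wx": 0, "wy": 0, "wz": 0.18}, {"jaw": 60, "tx": 0, "ty": 0, "tz": 0, "wx": 0, "wy": 0, "wz": 0.18}]'

```text
t: 5.4
tool_pos: [0.622, -0.096, 0.3267]
tcp_rot: [-3.142, 0.0, 0.692]
ft_force: [0.4, -1.4, -0.2]
opening: 0.0571
grip_force: 0.0
```

Request:
play_rows --deltas '[{"jaw": 60, "tx": 0, "ty": 0, "tz": 0, "wx": 0, "wy": 0, "wz": 0.08}]'

```text
t: 5.52
tool_pos: [0.622, -0.096, 0.3267]
tcp_rot: [3.142, 0.0, 0.615]
ft_force: [-0.1, -1.3, -1.0]
opening: 0.0572
grip_force: 0.0
```

```bash
python3 - <<'E'
from h import *
o=arm.get_obs();im=arm.get_image('wrist');E=ext(im,o);K=np.array(im['intrinsics'])
cv2.imwrite('pics/w1.png',im['pixels']);np.savez('w1.npz',E=E,K=K)
X0=np.array([.5511,-.1584,0]);Rn=R.from_euler('z',.6117).as_matrix()
def pr(p):
    q=E[:3,:3].T@(X0+Rn@np.array(p)-E[:3,3]);return np.round([K[0,2]+K[0,0]*q[0]/-q[2],K[1,2]-K[1,1]*q[1]/-q[2]],1)
s,c=np.sin(.95),np.cos(.95)
print('pred hinge',pr((.085,0,.075)),'grip',pr((.085+.085*s,0,.075+.085*c)),'sleeve',pr((-.067,0,.098)),'end',pr((-.072,0,.112)),'hc',pr((0,0,.0375)))
for k in['clamp_grip','sleeve_grip','camera_lens','clamp_hinge']:
    print(k,[(np.round(a['position'],1).tolist(),round(a['confidence'],2)) for a in arm.place_of(k,im)[:2]])
E
```

```text
pred hinge [261.1 168.1] grip [262.6 120.1] sleeve [260.5 271.2] end [260.6 279.4] hc [260.1 214.7]
clamp_grip [([260.7, 121.5], 0.94)]
sleeve_grip []
camera_lens [([259.9, 255.7], 0.62)]
clamp_hinge [([261.5, 169.0], 0.95)]
```

View pics/w1.png

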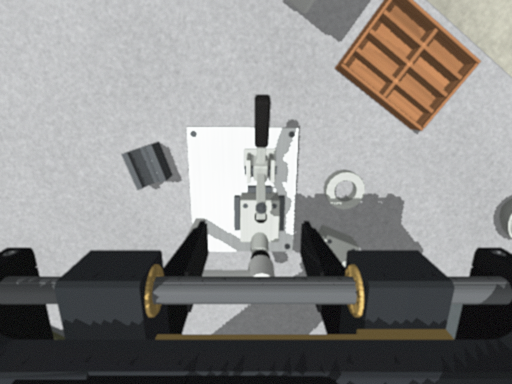

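```bash
cat > n.py <<'E'
from h import *
X0=np.array([.5511,-.1584,0]);Rn=R.from_euler('z',.6117).as_matrix()
def tool(lean): # tool z tilted by lean towards nest +x, tool x ~ nest x
    return Rn@R.from_euler('y',-lean).as_matrix()@np.diag([1.,-1,-1])
def grasp(p,lean,back=0): # grasp point at nest p, backed off along tool z
    Rm=tool(lean);return X0+Rn@np.array(p)-Rm[:,2]*(back-.019),Rm
def where():
    o=arm.get_obs();Rm=R.from_euler('xyz',o['tcp_rot']).as_matrix()
    g=np.array(o['tool_pos'])-.019*Rm[:,2]
    print('t',round(o['t'],2),'grasp pt nest',np.round(Rn.T@(g-X0),4),'z',np.round(Rn.T@Rm[:,2],3),'F nest',np.round(Rn.T@o['ft_force'],1),'open',round(o['opening'],4),'j',np.round(o['joint_pos'],2))
E
python3 - <<'E'
from n import *
where();goal(*grasp((.1541,0,.1244),0,.08));print(np.round(tool(.61),2))
goal(*grasp((.1541,0,.1244),0))
E
```

```text
t 5.78 grasp pt nest [0.0939 0.0103 0.3457] z [-0. -0. -1.] F nest [ 1.3 -0.6  0.8] open 0.0577 j [-0.24  0.03  1.56 -0.    1.55  0.71]
t 5.78 pos [ 0.622  -0.096   0.3267] shift cm [ 6.01  1.08 14.12] rv [0.    0.    0.007]
[[ 0.67  0.57  0.47]
 [ 0.47 -0.82  0.33]
 [ 0.57  0.   -0.82]]
t 5.78 pos [ 0.622  -0.096   0.3267] shift cm [ 6.01  1.08 22.12] rv [0.    0.    0.007]
```

Request:
play_rows --deltas '[{"jaw": 55, "tx": 2, "ty": 0.36, "tz": 4.7, "wx": 0, "wy": 0, "wz": 0.004}, {"jaw": 55, "tx": 2, "ty": 0.36, "tz": 4.7, "wx": 0, "wy": 0, "wz": 0}, {"jaw": 55, "tx": 2, "ty": 0.36, "tz": 4.7, "wx": 0, "wy": 0, "wz": 0}, {"jaw": 55, "tx": 0, "ty": 0, "tz": 3, "wx": 0, "wy": 0, "wz": 0}, {"jaw": 55, "tx": 0, "ty": 0, "tz": 3, "wx": 0, "wy": 0, "wz": 0}, {"jaw": 55, "tx": 0, "ty": 0, "tz": 2, "wx": 0, "wy": 0, "wz": 0}]'

```text
t: 6.52
tool_pos: [0.6766, -0.07, 0.1037]
tcp_rot: [-3.14, 0.001, 0.615]
ft_force: [-0.5, -0.2, 0.4]
opening: 0.0525
grip_force: 0.0
```

Request:
play_rows --deltas '[{"jaw": 0, "tx": 0, "ty": 0, "tz": 0, "wx": 0, "wy": 0, "wz": 0}, {"jaw": 0, "tx": 0, "ty": 0, "tz": 0, "wx": 0, "wy": 0, "wz": 0}, {"jaw": 0, "tx": 0, "ty": 0, "tz": 0, "wx": 0, "wy": 0, "wz": 0}, {"jaw": 0, "tx": 0, "ty": 0, "tz": 0, "wx": 0, "wy": 0, "wz": 0}, {"jaw": 0, "tx": 0, "ty": 0, "tz": 0, "wx": 0, "wy": 0, "wz": 0}]' --grip_force 30

```text
t: 7.15
tool_pos: [0.6769, -0.0686, 0.1074]
tcp_rot: [-3.139, -0.001, 0.613]
ft_force: [-4.2, 5.2, 4.7]
opening: 0.0179
grip_force: 30.0
```

```bash
python3 - <<'E'
from n import *
where()
a=.95-.1*np.arange(11);a[-1]=-.02;p=np.c_[.085+.085*np.sin(a),.075+.085*np.cos(a)]*100
d=np.diff(p,axis=0);print(np.round(np.c_[d[:,0],-d[:,1]],2).tolist())
E
```

```text
t 7.15 grasp pt nest [0.1546 0.0013 0.1264] z [ 0.001  0.003 -1.   ] F nest [-0.5  6.7  4.7] open 0.0179 j [-0.18  0.27  1.67  0.    1.21  0.78]
[[-0.53, -0.67], [-0.59, -0.61], [-0.65, -0.55], [-0.7, -0.48], [-0.75, -0.41], [-0.78, -0.33], [-0.81, -0.25], [-0.83, -0.17], [-0.85, -0.08], [-0.59, -0.01]]
```

Request:
play_rows --deltas '[{"jaw": 0, "tx": -0.26, "ty": 0.05, "tz": -0.34, "wx": 0, "wy": 0, "wz": 0}, {"jaw": 0, "tx": -0.27, "ty": 0.05, "tz": -0.33, "wx": 0, "wy": 0, "wz": 0}, {"jaw": 0, "tx": -0.59, "ty": 0, "tz": -0.61, "wx": 0, "wy": 0, "wz": 0}, {"jaw": 0, "tx": -0.65, "ty": 0, "tz": -0.55, "wx": 0, "wy": 0, "wz": 0}, {"jaw": 0, "tx": -0.7, "ty": 0, "tz": -0.48, "wx": 0, "wy": 0, "wz": 0}, {"jaw": 0, "tx": -0.75, "ty": 0, "tz": -0.41, "wx": 0, "wy": 0, "wz": 0}]' --grip_force 35

```text
t: 7.9
tool_pos: [0.6514, -0.0863, 0.1293]
tcp_rot: [-3.137, -0.004, 0.614]
ft_force: [6.5, 7.4, -14.1]
opening: 0.0176
grip_force: 35.0
```

```bash
python3 - <<'E'
from n import *
where()
E
```

```text
t 7.9 grasp pt nest [0.1234 0.0013 0.1483] z [ 0.004  0.005 -1.   ] F nest [  9.6   2.3 -14.1] open 0.0176 j [-0.22  0.2   1.71  0.01  1.23  0.74]
```

Request:
play_rows --deltas '[{"jaw": 0, "tx": -0.78, "ty": 0, "tz": -0.23, "wx": 0, "wy": 0, "wz": 0}, {"jaw": 0, "tx": -0.81, "ty": 0, "tz": -0.2, "wx": 0, "wy": 0, "wz": 0}, {"jaw": 0, "tx": -0.83, "ty": 0, "tz": -0.15, "wx": 0, "wy": 0, "wz": 0}, {"jaw": 0, "tx": -0.85, "ty": 0, "tz": -0.08, "wx": 0, "wy": 0, "wz": 0}, {"jaw": 0, "tx": -0.6, "ty": 0, "tz": 0, "wx": 0, "wy": 0, "wz": 0}, {"jaw": 0, "tx": 0, "ty": 0, "tz": 0, "wx": 0, "wy": 0, "wz": 0}]'

```text
t: 8.65
tool_pos: [0.618, -0.1096, 0.1402]
tcp_rot: [-3.136, 0.001, 0.614]
ft_force: [-8.6, 6.5, 4.9]
opening: 0.0177
grip_force: 35.0
```

```bash
python3 - <<'E'
from n import *
where()
E
```

```text
t 8.65 grasp pt nest [0.0828 0.0014 0.1592] z [-0.001  0.006 -1.   ] F nest [-3.3 10.3  4.9] open 0.0177 j [-0.26  0.13  1.77  0.    1.25  0.69]
```

Request:
play_rows --deltas '[{"jaw": 55, "tx": 0, "ty": 0, "tz": 0, "wx": 0, "wy": 0, "wz": 0}, {"jaw": 55, "tx": 0, "ty": 0, "tz": 0, "wx": 0, "wy": 0, "wz": 0}, {"jaw": 55, "tx": 0, "ty": 0, "tz": 0, "wx": 0, "wy": 0, "wz": 0}, {"jaw": 55, "tx": 0, "ty": 0.1, "tz": -3, "wx": 0, "wy": 0, "wz": 0}, {"jaw": 55, "tx": 0, "ty": 0, "tz": -4, "wx": 0, "wy": 0, "wz": 0}, {"jaw": 55, "tx": 0, "ty": 0, "tz": -4, "wx": 0, "wy": 0, "wz": 0}, {"jaw": 55, "tx": 0, "ty": 0, "tz": -4, "wx": 0, "wy": 0, "wz": 0}]'

```text
t: 9.52
tool_pos: [0.6205, -0.1129, 0.2909]
tcp_rot: [3.141, -0.0, 0.614]
ft_force: [-0.4, -0.3, 0.5]
opening: 0.0524
grip_force: 0.0
```

Request:
play_rows --deltas '[{"jaw": 50, "tx": -5, "ty": 0, "tz": 0, "wx": 0, "wy": 0, "wz": 0}, {"jaw": 50, "tx": -5, "ty": 0, "tz": 0, "wx": 0, "wy": 0, "wz": 0}, {"jaw": 50, "tx": -5.5, "ty": 0, "tz": 0, "wx": 0, "wy": 0, "wz": 0}, {"jaw": 50, "tx": -6, "ty": 0, "tz": 0, "wx": 0, "wy": 0, "wz": 0}, {"jaw": 50, "tx": 0, "ty": 0, "tz": 0, "wx": 0, "wy": 0.15, "wz": 0}, {"jaw": 50, "tx": 0, "ty": 0, "tz": 0, "wx": 0, "wy": 0.15, "wz": 0}, {"jaw": 50, "tx": 0, "ty": 0, "tz": 0, "wx": 0, "wy": 0.15, "wz": 0}, {"jaw": 50, "tx": 0, "ty": 0, "tz": 0, "wx": 0, "wy": 0.16, "wz": 0}]'

```text
t: 10.52
tool_pos: [0.4448, -0.2371, 0.2908]
tcp_rot: [3.138, -0.615, 0.615]
ft_force: [-0.3, 0.3, -1.5]
opening: 0.0477
grip_force: 0.0
```

```bash
python3 - <<'E'
from n import *
where()
goal(*grasp((-.069,0,.1),.611,.09))
E
```

```text
t 10.53 grasp pt nest [-0.1432 -0.0034  0.3063] z [ 0.577 -0.002 -0.817] F nest [-0.   0.4 -1.5] open 0.0477 j [-0.95 -0.35  2.04  0.62  1.46 -0.07]
t 10.53 pos [ 0.4448 -0.2371  0.2908] shift cm [-5.81 -0.39 12.13] rv [ 0.002 -0.004  0.003]
```

```bash
python3 - <<'E'
from n import *
for n in('wrist','side'):
    o=arm.get_obs();im=arm.get_image(n);E=ext(im,o);K=np.array(im['intrinsics'])
    np.savez('v_%s.npz'%n,E=E,K=K)
    def pr(p):
        q=E[:3,:3].T@(X0+Rn@np.array(p)-E[:3,3]);return np.round([K[0,2]+K[0,0]*q[0]/-q[2],K[1,2]-K[1,1]*q[1]/-q[2]],1)
    print(n,'sleeve',pr((-.067,0,.098)),'end1',pr((-.0778,0,.1139)),'end2',pr((-.072,0,.112)))
    for k in['sleeve_grip','clamp_grip']:
        print(k,[(np.round(a['position'],1).tolist(),round(a['confidence'],2)) for a in arm.place_of(k,im)[:2]])
    cv2.imwrite('pics/%s2.png'%n,im['pixels'])
a=cv2.imread('pics/wrist2.png');b=cv2.imread('pics/side2.png')[200:320,230:390]
cv2.imwrite('pics/m2.png',np.hstack([cv2.resize(a,(400,300)),cv2.resize(b,(400,300),interpolation=2)]))
E
```

```text
wrist sleeve [250.7 214.5] end1 [250.6 219.8] end2 [250.6 215.6]
sleeve_grip [([250.6, 211.7], 0.59)]
clamp_grip [([250.1, 86.2], 0.66)]
side sleeve [304.4 266.3] end1 [304.1 263.7] end2 [304.6 262.7]
sleeve_grip [([304.9, 262.8], 0.42)]
clamp_grip [([318.9, 211.6], 0.54)]
```

View pics/m2.png

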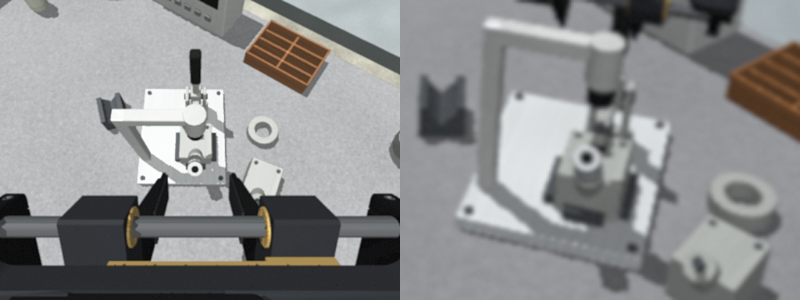

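```bash
python3 - <<'E'
from n import *
s,c=np.sin(.95),np.cos(.95)
for n in('wrist','side'):
    d=np.load('v_%s.npz'%n);E,K=d['E'],d['K']
    def pr(p):
        q=E[:3,:3].T@(X0+Rn@np.array(p)-E[:3,3]);return np.round([K[0,2]+K[0,0]*q[0]/-q[2],K[1,2]-K[1,1]*q[1]/-q[2]],1)
    print(n,'grip open',pr((.085+.085*s,0,.075+.085*c)),'end open',pr((.085+.12*s,0,.075+.12*c)),'grip cl',pr((.085,0,.16)),'end cl',pr((.085,0,.195)))
a=cv2.imread('pics/wrist2.png')[40:240,170:330];b=cv2.imread('pics/side2.png')[150:300,260:380]
cv2.imwrite('pics/m3.png',np.hstack([cv2.resize(a,(400,500),interpolation=2),cv2.resize(b,(400,500),interpolation=2)]))
E
```

```text
wrist grip open [251.3  61.2] end open [251.3  34.4] grip cl [250.9  84.9] end cl [250.7  64.8]
side grip open [320.9 206.9] end open [323.4 195.1] grip cl [318.3 208.3] end cl [320.  195.8]
```

View pics/m3.png

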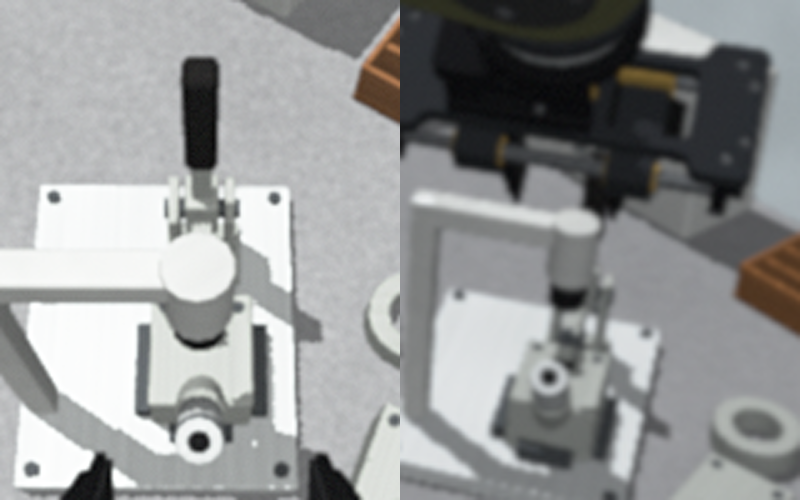

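```bash
python3 - <<'E'
from n import *
w=np.load('v_wrist.npz');s=np.load('v_side.npz')
X,e=tri([ray((249.7,216.4),w['K'],w['E']),ray((305,262.8),s['K'],s['E'])])
p=Rn.T@(X-X0);print('end nest',np.round(p,4),e,'axis at z=.06: x=',p[0]+(p[2]-.06)*np.tan(.611))
E
```

```text
end nest [-0.0731  0.      0.1128] [0.0011093616867914008, 0.001109361686791307] axis at z=.06: x= -0.036114074441485164
```

```bash
python3 - <<'E'
from n import *
goal(*grasp((-.064,0,.0992),.611))
E
```

```text
t 10.82 pos [ 0.4453 -0.2365  0.2904] shift cm [-5.39 -0.32 21.45] rv [-0.001  0.002  0.003]
```

Request:
play_rows --deltas '[{"jaw": 50, "tx": -2.7, "ty": -0.16, "tz": 3.2, "wx": 0, "wy": 0, "wz": 0.003}, {"jaw": 50, "tx": -2.7, "ty": -0.16, "tz": 3.2, "wx": 0, "wy": 0, "wz": 0}, {"jaw": 50, "tx": 0, "ty": 0, "tz": 4, "wx": 0, "wy": 0, "wz": 0}, {"jaw": 50, "tx": 0, "ty": 0, "tz": 2, "wx": 0, "wy": 0, "wz": 0}, {"jaw": 50, "tx": 0, "ty": 0, "tz": 0, "wx": 0, "wy": 0, "wz": 0}]'

```text
t: 11.45
tool_pos: [0.4652, -0.2167, 0.1561]
tcp_rot: [-3.137, -0.609, 0.612]
ft_force: [0.2, 0.0, -0.0]
opening: 0.0473
grip_force: 0.0
```

```bash
python3 - <<'E'
from n import *
where()
goal(*grasp((-.064,0,.0992),.611))
o=arm.get_obs();im=arm.get_image('wrist');E=ext(im,o);K=np.array(im['intrinsics'])
def pr(p):
    q=E[:3,:3].T@(X0+Rn@np.array(p)-E[:3,3]);return np.round([K[0,2]+K[0,0]*q[0]/-q[2],K[1,2]-K[1,1]*q[1]/-q[2]],1)
print('end pred',pr((-.0725,0,.1123)))
cv2.imwrite('pics/w4.png',im['pixels'])
E
```

```text
t 11.45 grasp pt nest [-0.1147  0.0015  0.1717] z [ 0.572  0.005 -0.82 ] F nest [ 0.2 -0.1 -0. ] open 0.0473 j [-0.88 -0.23  2.18  0.65  1.22 -0.16]
t 11.45 pos [ 0.4652 -0.2167  0.1561] shift cm [0.02 0.2  8.84] rv [-0.005  0.002  0.   ]
end pred [256.  208.2]
```

View pics/w4.png

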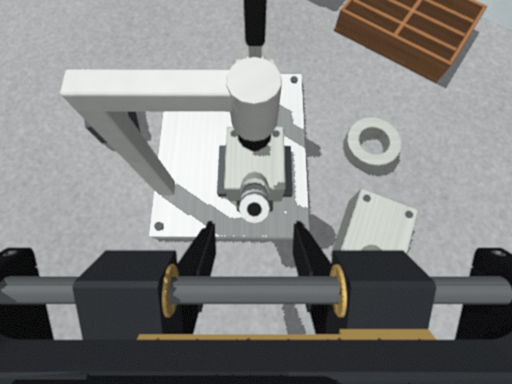

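Request:
play_rows --deltas '[{"jaw": 50, "tx": 0, "ty": 0.2, "tz": 2.5, "wx": -0.005, "wy": 0, "wz": 0}, {"jaw": 50, "tx": 0, "ty": 0, "tz": 2.5, "wx": 0, "wy": 0, "wz": 0}, {"jaw": 50, "tx": 0, "ty": 0, "tz": 2, "wx": 0, "wy": 0, "wz": 0}, {"jaw": 50, "tx": 0, "ty": 0, "tz": 1.3, "wx": 0, "wy": 0, "wz": 0}, {"jaw": 50, "tx": 0, "ty": 0, "tz": 0.5, "wx": 0, "wy": 0, "wz": 0}, {"jaw": 50, "tx": 0, "ty": 0, "tz": 0, "wx": 0, "wy": 0, "wz": 0}]'

```text
t: 12.25
tool_pos: [0.5075, -0.1916, 0.0853]
tcp_rot: [3.138, -0.61, 0.611]
ft_force: [-0.3, -0.5, 0.1]
opening: 0.0477
grip_force: 0.0
```

```bash
python3 - <<'E'
from n import *
where()
E
```

```text
t 12.25 grasp pt nest [-0.0656 -0.002   0.1009] z [ 0.573 -0.004 -0.82 ] F nest [-0.5 -0.2  0.1] open 0.0477 j [-0.77 -0.09  2.2   0.71  1.03 -0.19]
```

Request:
play_rows --deltas '[{"jaw": 30, "tx": 0, "ty": -0.1, "tz": 0, "wx": 0, "wy": 0, "wz": 0}, {"jaw": 10, "tx": 0, "ty": 0, "tz": 0, "wx": 0, "wy": 0, "wz": 0}, {"jaw": 10, "tx": 0, "ty": 0, "tz": 0, "wx": 0, "wy": 0, "wz": 0}, {"jaw": 10, "tx": 0, "ty": 0, "tz": 0, "wx": 0, "wy": 0, "wz": 0}, {"jaw": 10, "tx": 0, "ty": 0, "tz": 0, "wx": 0, "wy": 0, "wz": 0}]' --grip_force 40

```text
t: 12.88
tool_pos: [0.5058, -0.1893, 0.0849]
tcp_rot: [-3.141, -0.61, 0.611]
ft_force: [-5.5, 2.0, 4.5]
opening: 0.0232
grip_force: 40.0
```

```bash
cat > f.py <<'E'
from n import *
o=arm.get_obs();Rm=R.from_euler('xyz',o['tcp_rot']).as_matrix()
a=np.array([-.5736,0,.8192]);p=Rn.T@(np.array(o['tool_pos'])-X0);F=Rn.T@o['ft_force']
print('along mm',round(p@a*1000,2),'perp',np.round([p@[.819,0,.574]*1000,p[1]*1000],2),'F along',round(F@a,1),'F',np.round(F,1),'open',o['opening'],'grip',o['grip_force'],o['t'])
E
python3 f.py
```

```text
along mm 101.02 perp [3.8  0.73] F along 5.7 F [-3.4  4.8  4.5] open 0.023217260903080458 grip 40.00471830368042 12.875
```

Request:
play_rows --deltas '[{"jaw": 10, "tx": 0, "ty": 0, "tz": -0.2, "wx": 0, "wy": 0, "wz": 0}, {"jaw": 10, "tx": 0, "ty": 0, "tz": -0.2, "wx": 0, "wy": 0, "wz": 0}, {"jaw": 10, "tx": 0, "ty": 0, "tz": -0.1, "wx": 0, "wy": 0, "wz": 0}, {"jaw": 10, "tx": 0, "ty": 0, "tz": 0, "wx": 0, "wy": 0, "wz": 0}]'

```text
t: 13.38
tool_pos: [0.5038, -0.1906, 0.0881]
tcp_rot: [-3.141, -0.611, 0.609]
ft_force: [1.6, 6.2, -3.0]
opening: 0.0235
grip_force: 40.0
```

```bash
python3 f.py
```

```text
along mm 104.98 perp [3.66 0.78] F along -5.2 F [ 4.9  4.1 -3. ] open 0.023514525020805952 grip 39.99238908290863 13.375
```

Request:
play_rows --deltas '[{"jaw": 10, "tx": 0, "ty": 0, "tz": -0.2, "wx": 0, "wy": 0, "wz": 0}, {"jaw": 10, "tx": 0, "ty": 0, "tz": -0.2, "wx": 0, "wy": 0, "wz": 0}, {"jaw": 10, "tx": 0, "ty": 0, "tz": -0.15, "wx": 0, "wy": 0, "wz": 0}, {"jaw": 10, "tx": 0, "ty": 0, "tz": -0.05, "wx": 0, "wy": 0, "wz": 0}, {"jaw": 10, "tx": 0, "ty": 0, "tz": 0, "wx": 0, "wy": 0, "wz": 0}]'

```text
t: 14.0
tool_pos: [0.5012, -0.1924, 0.0924]
tcp_rot: [-3.141, -0.611, 0.608]
ft_force: [6.9, 6.7, -6.6]
opening: 0.0235
grip_force: 40.0
```

```bash
python3 f.py
```

```text
along mm 110.32 perp [3.6  0.83] F along -10.9 F [ 9.5  1.5 -6.6] open 0.02352288446466167 grip 39.98537242412567 14.0
```

Request:
play_rows --deltas '[{"jaw": 10, "tx": 0, "ty": 0, "tz": -0.06, "wx": 0, "wy": 0, "wz": 0}, {"jaw": 10, "tx": 0, "ty": 0, "tz": 0, "wx": 0, "wy": 0, "wz": 0}, {"jaw": 10, "tx": 0, "ty": 0, "tz": 0, "wx": 0, "wy": 0, "wz": 0}, {"jaw": 10, "tx": 0, "ty": 0, "tz": 0, "wx": 0, "wy": 0, "wz": 0}, {"jaw": 10, "tx": 0, "ty": 0, "tz": 0, "wx": 0, "wy": 0, "wz": 0}, {"jaw": 10, "tx": 0, "ty": 0, "tz": 0, "wx": 0, "wy": 0, "wz": 0}, {"jaw": 10, "tx": 0, "ty": 0, "tz": 0, "wx": 0, "wy": 0, "wz": 0}, {"jaw": 10, "tx": 0, "ty": 0, "tz": 0, "wx": 0, "wy": 0, "wz": 0}]'

```text
t: 15.0
tool_pos: [0.501, -0.1925, 0.0928]
tcp_rot: [-3.141, -0.611, 0.608]
ft_force: [7.7, 6.8, -7.1]
opening: 0.0238
grip_force: 40.0
```

```bash
python3 f.py
```

```text
along mm 110.82 perp [3.6  0.83] F along -11.7 F [10.2  1.2 -7.1] open 0.023774511383902176 grip 39.98461425304413 15.0
```

Request:
play_rows --deltas '[{"jaw": 10, "tx": 0, "ty": 0, "tz": 0, "wx": 0, "wy": 0, "wz": 0}, {"jaw": 10, "tx": 0, "ty": 0, "tz": 0, "wx": 0, "wy": 0, "wz": 0}, {"jaw": 10, "tx": 0, "ty": 0, "tz": 0, "wx": 0, "wy": 0, "wz": 0}, {"jaw": 10, "tx": 0, "ty": 0, "tz": 0, "wx": 0, "wy": 0, "wz": 0}]'

```text
t: 15.5
tool_pos: [0.501, -0.1925, 0.0928]
tcp_rot: [-3.141, -0.611, 0.608]
ft_force: [7.1, 5.8, -7.4]
opening: 0.0232
grip_force: 40.0
```

```bash
python3 f.py
```

```text
along mm 110.8 perp [3.59 0.85] F along -11.3 F [ 9.2  0.7 -7.4] open 0.02316204806609439 grip 39.98474657535553 15.5
```

Request:
play_rows --deltas '[{"jaw": 10, "tx": 0, "ty": 0, "tz": 0.25, "wx": 0, "wy": 0, "wz": 0}, {"jaw": 10, "tx": 0, "ty": 0, "tz": 0.3, "wx": 0, "wy": 0, "wz": 0}, {"jaw": 10, "tx": 0, "ty": 0, "tz": 0.3, "wx": 0, "wy": 0, "wz": 0}, {"jaw": 10, "tx": 0, "ty": 0, "tz": 0.25, "wx": 0, "wy": 0, "wz": 0}, {"jaw": 10, "tx": 0, "ty": 0, "tz": 0.05, "wx": 0, "wy": 0, "wz": 0}, {"jaw": 10, "tx": 0, "ty": 0, "tz": 0, "wx": 0, "wy": 0, "wz": 0}]'

```text
t: 16.25
tool_pos: [0.5058, -0.1895, 0.0849]
tcp_rot: [-3.141, -0.61, 0.611]
ft_force: [-5.8, 3.9, 5.1]
opening: 0.0234
grip_force: 40.0
```

```bash
python3 f.py
```

```text
along mm 101.06 perp [3.78 0.57] F along 5.6 F [-2.5  6.5  5.1] open 0.023396432019983694 grip 40.00695884227753 16.25
```

Home again. Release, then back out along the axis.

Request:
play_rows --deltas '[{"jaw": 50, "tx": 0, "ty": 0, "tz": 0, "wx": 0, "wy": 0, "wz": 0}, {"jaw": 50, "tx": 0, "ty": 0, "tz": 0, "wx": 0, "wy": 0, "wz": 0}, {"jaw": 50, "tx": 0, "ty": 0, "tz": 0, "wx": 0, "wy": 0, "wz": 0}, {"jaw": 50, "tx": 0, "ty": 0, "tz": 0, "wx": 0, "wy": 0, "wz": 0}, {"jaw": 50, "tx": 0, "ty": 0, "tz": 0, "wx": 0, "wy": 0, "wz": 0}, {"jaw": 50, "tx": 0, "ty": 0, "tz": 0, "wx": 0, "wy": 0, "wz": 0}]'

```text
t: 17.0
tool_pos: [0.5066, -0.1905, 0.0848]
tcp_rot: [3.139, -0.61, 0.61]
ft_force: [1.1, -0.1, 0.5]
opening: 0.0474
grip_force: 0.0
```

Request:
play_rows --deltas '[{"jaw": 50, "tx": 0, "ty": 0, "tz": -2, "wx": 0, "wy": 0, "wz": 0}, {"jaw": 50, "tx": 0, "ty": 0, "tz": -3, "wx": 0, "wy": 0, "wz": 0}, {"jaw": 50, "tx": 0, "ty": 0, "tz": -4, "wx": 0, "wy": 0, "wz": 0}, {"jaw": 50, "tx": 0, "ty": 0, "tz": -4, "wx": 0, "wy": 0, "wz": 0}, {"jaw": 50, "tx": 0, "ty": 0, "tz": -4, "wx": 0, "wy": 0, "wz": 0}, {"jaw": 50, "tx": 0, "ty": 0, "tz": -4, "wx": 0, "wy": 0, "wz": 0}, {"jaw": 50, "tx": 0, "ty": 0, "tz": -3, "wx": 0, "wy": 0, "wz": 0}]'

```text
t: 17.88
tool_pos: [0.393, -0.2694, 0.2833]
tcp_rot: [3.136, -0.61, 0.611]
ft_force: [-0.7, 0.1, -1.0]
opening: 0.0475
grip_force: 0.0
```

Request:
play_rows --deltas '[{"jaw": 55, "tx": 0, "ty": 0, "tz": 0, "wx": 0, "wy": -0.15, "wz": 0}, {"jaw": 55, "tx": 0, "ty": 0, "tz": 0, "wx": 0, "wy": -0.15, "wz": 0}, {"jaw": 55, "tx": 0, "ty": 0, "tz": 0, "wx": 0, "wy": -0.15, "wz": 0}, {"jaw": 55, "tx": 0, "ty": 0, "tz": 0, "wx": 0, "wy": -0.16, "wz": 0}]'

```text
t: 18.38
tool_pos: [0.3936, -0.269, 0.2825]
tcp_rot: [3.137, 0.005, 0.608]
ft_force: [-0.5, -0.7, -0.3]
opening: 0.0526
grip_force: 0.0
```

```bash
python3 - <<'E'
from n import *
where();goal(*grasp((.085,0,.160),0,.15));goal(*grasp((.084,0,.160),0))
E
```

```text
t 18.38 grasp pt nest [-0.1924 -0.      0.3015] z [-0.005 -0.005 -1.   ] F nest [-0.8 -0.3 -0.3] open 0.0526 j [-0.71 -0.31  1.94 -0.01  1.51  0.25]
t 18.38 pos [ 0.3936 -0.269   0.2825] shift cm [27.74 -0.11 -0.98] rv [ 0.005  0.005 -0.004]
t 18.38 pos [ 0.3936 -0.269   0.2825] shift cm [27.71 -0.18 14.02] rv [ 0.005  0.005 -0.004]
```

Request:
play_rows --deltas '[{"jaw": 55, "tx": 5.5, "ty": 0, "tz": 0, "wx": 0.005, "wy": 0.005, "wz": 0}, {"jaw": 55, "tx": 5.5, "ty": 0, "tz": 0, "wx": 0, "wy": 0, "wz": 0}, {"jaw": 55, "tx": 5.5, "ty": 0, "tz": 0, "wx": 0, "wy": 0, "wz": 0}, {"jaw": 55, "tx": 5.6, "ty": 0, "tz": 0, "wx": 0, "wy": 0, "wz": 0}, {"jaw": 55, "tx": 5.6, "ty": 0, "tz": 0, "wx": 0, "wy": 0, "wz": 0}, {"jaw": 55, "tx": 0, "ty": 0, "tz": 0, "wx": 0, "wy": 0, "wz": 0}]'

```text
t: 19.12
tool_pos: [0.6226, -0.108, 0.2813]
tcp_rot: [-3.137, -0.004, 0.612]
ft_force: [-0.6, -0.1, 0.7]
opening: 0.0523
grip_force: 0.0
```

```bash
python3 - <<'E'
from n import *
where();goal(*grasp((.084,0,.160),0))
E
```

```text
t 19.12 grasp pt nest [8.740e-02 1.000e-04 3.003e-01] z [ 0.004  0.004 -1.   ] F nest [-0.6  0.3  0.7] open 0.0523 j [-0.26  0.05  1.62  0.01  1.47  0.7 ]
t 19.12 pos [ 0.6226 -0.108   0.2813] shift cm [-0.41  0.08 14.02] rv [-0.004 -0.004  0.001]
```

Request:
play_rows --deltas '[{"jaw": 55, "tx": -0.3, "ty": 0, "tz": 4, "wx": 0, "wy": 0, "wz": 0}, {"jaw": 55, "tx": 0, "ty": 0, "tz": 4, "wx": 0, "wy": 0, "wz": 0}, {"jaw": 55, "tx": 0, "ty": 0, "tz": 3.5, "wx": 0, "wy": 0, "wz": 0}, {"jaw": 55, "tx": 0, "ty": 0, "tz": 2.4, "wx": 0, "wy": 0, "wz": 0}, {"jaw": 55, "tx": 0, "ty": 0, "tz": 0, "wx": 0, "wy": 0, "wz": 0}]'

```text
t: 19.75
tool_pos: [0.6163, -0.1116, 0.141]
tcp_rot: [-3.135, -0.001, 0.608]
ft_force: [-0.5, -1.3, 0.3]
opening: 0.0523
grip_force: 0.0
```

Request:
play_rows --deltas '[{"jaw": 0, "tx": 0, "ty": 0, "tz": 0, "wx": 0, "wy": 0, "wz": 0}, {"jaw": 0, "tx": 0, "ty": 0, "tz": 0, "wx": 0, "wy": 0, "wz": 0}, {"jaw": 0, "tx": 0, "ty": 0, "tz": 0, "wx": 0, "wy": 0, "wz": 0}, {"jaw": 0, "tx": 0, "ty": 0, "tz": 0, "wx": 0, "wy": 0, "wz": 0}, {"jaw": 0, "tx": 0, "ty": 0, "tz": 0, "wx": 0, "wy": 0, "wz": 0}]' --grip_force 35

```text
t: 20.38
tool_pos: [0.6179, -0.1097, 0.1446]
tcp_rot: [-3.136, -0.005, 0.609]
ft_force: [-6.3, 7.2, 5.8]
opening: 0.0181
grip_force: 35.0
```

```bash
python3 - <<'E'
from n import *
where()
E
```

```text
t 20.38 grasp pt nest [0.0826 0.0014 0.1636] z [ 0.005  0.006 -1.   ] F nest [-1.   9.5  5.8] open 0.0181 j [-0.26  0.13  1.77  0.01  1.25  0.69]
```

Request:
play_rows --deltas '[{"jaw": 0, "tx": 0.3, "ty": 0.05, "tz": 0, "wx": 0, "wy": 0, "wz": 0}, {"jaw": 0, "tx": 0.5, "ty": 0.05, "tz": 0, "wx": 0, "wy": 0, "wz": 0}, {"jaw": 0, "tx": 0.87, "ty": 0, "tz": 0.1, "wx": 0, "wy": 0, "wz": 0}, {"jaw": 0, "tx": 0.86, "ty": 0, "tz": 0.18, "wx": 0, "wy": 0, "wz": 0}, {"jaw": 0, "tx": 0.84, "ty": 0, "tz": 0.26, "wx": 0, "wy": 0, "wz": 0}, {"jaw": 0, "tx": 0.8, "ty": 0, "tz": 0.34, "wx": 0, "wy": 0, "wz": 0}]'

```text
t: 21.12
tool_pos: [0.6499, -0.0873, 0.1366]
tcp_rot: [-3.133, 0.003, 0.61]
ft_force: [-17.4, 6.7, 12.4]
opening: 0.0182
grip_force: 35.0
```

```bash
python3 - <<'E'
from n import *
where()
E
```

```text
t 21.12 grasp pt nest [0.1218 0.0013 0.1556] z [-0.003  0.009 -1.   ] F nest [-10.4  15.5  12.4] open 0.0182 j [-0.22  0.2   1.7   0.    1.25  0.74]
```

Request:
play_rows --deltas '[{"jaw": 0, "tx": 0.8, "ty": -0.1, "tz": 0.41, "wx": 0, "wy": 0, "wz": 0}, {"jaw": 0, "tx": 0.74, "ty": -0.05, "tz": 0.48, "wx": 0, "wy": 0, "wz": 0}, {"jaw": 0, "tx": 0.69, "ty": 0, "tz": 0.56, "wx": 0, "wy": 0, "wz": 0}, {"jaw": 0, "tx": 0.63, "ty": 0, "tz": 0.62, "wx": 0, "wy": 0, "wz": 0}, {"jaw": 0, "tx": 0.5, "ty": 0, "tz": 0.62, "wx": 0, "wy": 0, "wz": 0}, {"jaw": 0, "tx": 0, "ty": 0, "tz": 0, "wx": 0, "wy": 0, "wz": 0}, {"jaw": 0, "tx": 0, "ty": 0, "tz": 0, "wx": 0, "wy": 0, "wz": 0}]'

```text
t: 22.0
tool_pos: [0.6834, -0.064, 0.1115]
tcp_rot: [-3.139, -0.014, 0.609]
ft_force: [5.2, 12.1, 5.7]
opening: 0.0179
grip_force: 35.0
```

```bash
python3 - <<'E'
from n import *
where()
E
```

```text
t 22.0 grasp pt nest [0.1622 0.0013 0.1305] z [ 0.014  0.003 -1.   ] F nest [11.2  6.9  5.7] open 0.0179 j [-0.18  0.27  1.66  0.01  1.2   0.78]
```

Request:
play_rows --deltas '[{"jaw": 60, "tx": 0, "ty": 0, "tz": 0, "wx": 0, "wy": 0, "wz": 0}, {"jaw": 60, "tx": 0, "ty": 0, "tz": 0, "wx": 0, "wy": 0, "wz": 0}, {"jaw": 60, "tx": 0, "ty": 0, "tz": 0, "wx": 0, "wy": 0, "wz": 0}, {"jaw": 60, "tx": 0, "ty": 0, "tz": -3, "wx": 0, "wy": 0, "wz": 0}, {"jaw": 60, "tx": 0, "ty": 0, "tz": -5, "wx": 0, "wy": 0, "wz": 0}, {"jaw": 60, "tx": 0, "ty": 0, "tz": -5, "wx": 0, "wy": 0, "wz": 0}, {"jaw": 60, "tx": -3, "ty": 0, "tz": -5, "wx": 0, "wy": 0, "wz": 0}, {"jaw": 60, "tx": -3, "ty": 0, "tz": -2, "wx": 0, "wy": 0, "wz": 0}]'

```text
t: 23.0
tool_pos: [0.6311, -0.104, 0.3125]
tcp_rot: [3.14, -0.009, 0.609]
ft_force: [-0.2, -1.1, 0.0]
opening: 0.057
grip_force: 0.0
```

```bash
python3 - <<'E'
from n import *
where();s,c=np.sin(.95),np.cos(.95)
o=arm.get_obs();im=arm.get_image('wrist');E=ext(im,o);K=np.array(im['intrinsics'])
def pr(p):
    q=E[:3,:3].T@(X0+Rn@np.array(p)-E[:3,3]);return np.round([K[0,2]+K[0,0]*q[0]/-q[2],K[1,2]-K[1,1]*q[1]/-q[2]],1)
print('end open',pr((.085+.12*s,0,.075+.12*c)),'grip open',pr((.085+.085*s,0,.075+.085*c)),'grip cl',pr((.085,0,.16)))
im2=arm.get_image('top')
a=im['pixels'];b=im2['pixels'][130:290,260:452]
cv2.imwrite('pics/z.png',np.hstack([cv2.resize(a,(400,300)),cv2.resize(b,(400,300),interpolation=2)]))
E
```

```text
t 23.0 grasp pt nest [ 0.0966 -0.0013  0.3315] z [ 0.009 -0.002 -1.   ] F nest [-0.8 -0.8  0. ] open 0.057 j [-0.25  0.05  1.56  0.01  1.52  0.71]
end open [251.9  98.7] grip open [252.1 124.8] grip cl [252.3 190.2]
```

View pics/z.png

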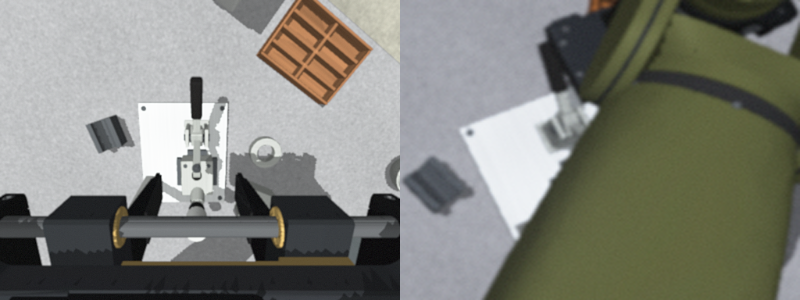

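The handle runs from the hinge to about row 100 in the wrist view, where the model puts its end when open. The housing sits between its rails, so I'm handing in.

```bash
python3 -c "
from station import arm
print(arm.finish_job())"
```

```text
the job is handed in; nothing more can be done
None
```

The job is handed in; no verdict came back. The pin held a tug of about 11.5 N (sleeve drawn about 9.8 mm for 1.5 s with the clamp on). The sleeve went back home, the clamp is open at its stop, the housing looks seated, and the neighbouring things in view looked undisturbed.

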